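# Push the block tray out over the ledge of the cold plate

## Robot

A 6-joint arm with a two-finger parallel gripper is mounted at the origin on a cart in front of the work surface, level with it; the furniture and walls round the work are solid. World frame = base frame: x ahead of the robot, y to its left, z up, the work surface at z = 0. Lengths are in m, angles in rad, forces in N, time in s.
With the tool pointing down it reaches from about 0.35 to 0.775 m from the base axis. Payload 5.5 kg.
Tool frame: the origin (TCP) lies on the centre line of the jaws, within the pads' length; the fingertips stand 22 mm ahead of it and the grasp point (between the pads) lies 3 mm ahead of it; z points along the fingers, y is the line along which they close (so a half turn about z gives the same grasp; the last joint's range is limited). The gripper opens to 85 mm and grips with 20 to 120 N. Pads are 22 mm wide; open, the fingers measure 114 mm over their backs; the gripper's body (76 mm by 85 mm) begins 54 mm behind the grasp point. The pads swing forward as they close: fully open they stand 13 mm farther back than shut.
Start: joints at [-1.316, 0.313, 0.046, 1.304, 0, 1.431], TCP at [0.221, -0.531, 0.253] pointing down, gripper open.
Joint ranges: [-2.76, 2.76], [-0.86, 1.69], [-1.03, 1.26], [-2.2, 2.34], [-1.47, 1.5], [-3.14, 3.14]. Speed limits (rad/s): [2.57, 2.57, 3.14, 3.14, 3.14, 3.14].

## Interface

Orientations are given as a rotation vector (axis times angle).
In Python, from plant import arm, imaging, finder gives the robot as it stands. Calls block until the motion is done:
- arm.goto(position, orientation): joint-space move of the TCP to a pose.
- arm.servo_line(position, attitude=None, speed=0.15, until_force=None): straight line of the TCP; attitude=None keeps the orientation; speed is the mean speed in m/s. With until_force (N) it stops when the force on the tool has changed by that much, and returns True; else False.
- arm.set_joints(angles): joint-space move.
- arm.let_go() and arm.grab(effort=None): open the fingers fully, or close them until they stop; effort is the grip in N (None keeps the last).
- arm.sleep(seconds).
- arm.ik(position, orientation): joint angles nearest the present ones, or None.
- imaging.snapshot(name): name is "scene" or "top" or "wrist"; returns a dict with "img" (480x640x3 uint8, red, green, blue), "fx", "fy", "cx", "cy" (pixels), "R" (3x3) and "t" (3): a world point X has camera coordinates R X + t; the wrist camera has in their place "tool_from_camera" (4x4, takes a point from camera to tool coordinates, whose origin is the TCP and whose axes are the flange's). Camera axes: x right, y down, z forward; pixel columns grow to the right and rows downward; lengths in m; the calibration is good to about 2 mm. A picture is of the moment at which its call begins: read the wrist's pose just before it. There is no depth.
A pose or a line that the arm cannot do raises arm.Unreachable and nothing moves.
- arm.close_job(): hands the job in; it is judged then, once.
Trained networks look in a picture, given as the dict that the camera call returned (one of the last four; its "shot" number tells which), for a name from the list of things; names that differ only in an ending like _2 or _b are one class to them, and where a whole thing is asked for, a point or a joint stands for the part that bears it (a point fixed in the world has none). Each returns a list of dicts, best first, with "score" (0 to 1); they miss things now and then, are a little off and sometimes report something else, mostly with a low value. They report only what shows in the picture. A call takes as long as a camera call.
- finder.spot_in(picture, query): "at" ([x, y, z] in m, in world coordinates, good to about 4 mm: the middle of the surface that is visible of it).
- finder.outline_of(picture, query): "region" (480x640 bool, what is visible of it).
- finder.pinpoint(picture, query): "at" ([x, y, z] in m, in world coordinates, good to about 4 mm: a listed point, or the origin of a listed thing).
Readings, each from a call of its own:
- arm.get_t(): time.
- arm.get_joints(): joint angles.
- arm.get_qvel(): joint speeds.
- arm.get_joint_efforts(): joint torques, N m.
- arm.get_eef_pos(): TCP position.
- arm.get_tool_rot(): TCP orientation.
- arm.get_contact_force(): force on the tool from outside, world axes, zero at the start.
- arm.get_wrist_torque(): the same for the moment, N m.
- arm.get_width(): opening from 0.0 (shut) to 1.0 (fully open).
- arm.get_grasp_force(): force on a finger pad.
Only numpy, scipy, OpenCV 4.12 (cv2) and the standard library are available. Lean on these libraries where they do the work, as an engineer would, in place of code of your own. Each camera call takes 0.05 s, during which the arm holds its last target. There are 200 camera calls.

## Task

The paraffin blocks on the cold plate have set and their tray is to be presented for carrying off. Push the stop bolt by its knob fully back out of the tray's lane, then push the tray along the lane from behind until its hand slot hangs wholly clear beyond the open ledge, while all four blocks are still above the cold plate. Keep the tray flat on the plate without lifting it, do not touch the blocks riding on it, and leave everything else where it stands.

Things in the scene. Friction and masses are not known exactly. Their poses are not given: they have to be found in the camera images.
- cold_plate: fixed white case with a flat metal deck, 230 mm wide (x -80..150), 327 long (y -160..167); origin on the bench under the middle of the tray lane, z up. Deck top z = 60 mm. The lane runs along y between rails 8 wide, 9 high, inner faces at x = -60 and 60. The open end at y = -160, facing the bench's front edge, is the ledge. Behind y = 121 a console 76 mm high (its knob 87)
- ledge (a point): middle of the lane on the top edge of the open end of the deck; axes as the cold plate's, so -y points out over the ledge
- bolt (a joint): sliding stop bolt (m). 0 = fully in: its flat bar, 11 mm wide, 12 high, reaches 30 mm into the lane just inside the ledge (cold plate y = -153.5 to -142.5 mm) and bars the tray. 0.040 = back at its end, clear of the lane. Slides along the cold plate's +x; friction about 2 N plus slight damping; stays where left. Starts at 0 to 0.007
- bolt_knob (a point): on the axis of the bolt's upright knob, 30 mm above the deck: 12 mm steel stem, 20 mm black head, from 11 to 46 mm above the deck; moves with the bolt. At bolt 0 it is at cold plate x = 88, y = -148 mm. A bridge over the bar at x = 66..76 is 16 mm high above the deck, the guide cheeks beside the bar 8 mm
- tray: loose flat aluminium tray, 114 mm wide (x), 160 long (y), 5 thick, 0.18 to 0.36 kg; origin at the middle of its underside, z up. Lies in the lane with 3 mm play each side, its front edge 25 to 60 mm inside the ledge at the start. A hand slot 70 (x) by 16 mm (y) begins 10 mm behind the front edge and ends 26 mm behind it. The front blocks begin about 53 mm behind the front edge
- tray_front (a point): middle of the tray's front edge, on its underside (tray y = -80 mm); axes as the tray's, -y points forward over the ledge
- tray_lip (a point): middle of the outer (rear, +y) face of the tray's lip, 14 mm above its underside; the lip is 4 mm thick, as wide as the tray, its top 22 mm above the tray's underside
- cassette_1: paraffin block on its tissue cassette, 28 x 41 x 14 mm, 20 g, lying loose on the tray and held there by friction only; origin at the middle of its underside, z up
- cassette_2: paraffin block on its tissue cassette, 28 x 41 x 14 mm, 20 g, lying loose on the tray and held there by friction only; origin at the middle of its underside, z up
- cassette_3: paraffin block on its tissue cassette, 28 x 41 x 14 mm, 20 g, lying loose on the tray and held there by friction only; origin at the middle of its underside, z up
- cassette_4: paraffin block on its tissue cassette, 28 x 41 x 14 mm, 20 g, lying loose on the tray and held there by friction only; origin at the middle of its underside, z up
- forceps: steel forceps, 121 mm long, lying loose on the cold plate's deck beside the lane; bystander, origin at the middle of its underside
- cover_glass_box: small white and purple carton 60 x 60 x 22 mm on the bench; bystander, origin at the middle of its underside
- blade_box: flat white blade dispenser 24 x 70 x 14 mm on the bench; bystander, origin at the middle of its underside
- kitchen_timer: white timer 30 x 62 x 58 mm standing on the bench; bystander, origin at the middle of its underside
- spare_cassette: empty slotted cassette 28 x 41 x 7 mm on the bench; bystander, origin at the middle of its underside

How it is judged:
On the way:
1. the stop bolt is pushed fully back (within 7 mm of its end) while the tray's front edge is still inside the ledge (value of joint bolt above 0.033 m and y of tray_front in the frame of ledge above 0 m), for 0.2 s.
At the end, for the whole second after the job is handed in: The bolt is still back (within 7 mm of its end); the tray lies flat and at rest on the deck with its front edge 26 to 52 mm beyond the ledge, so that the slot is wholly clear; the four blocks lie flat on the tray, all above the cold plate (value of joint bolt above 0.033 m and y of tray_front in the frame of ledge between -0.052 and -0.026 m and z of tray in the frame of cold_plate between 0.056 and 0.064 m and angle between tray's own z axis and vertical below 0.06 rad and linear speed of tray below 0.01 m/s and z of cassette_1 in the frame of tray between 0.001 and 0.01 m and angle between each of cassette_1, cassette_2, cassette_3, cassette_4's own z axis and vertical below 0.15 rad and y of each of cassette_1, cassette_2, cassette_3, cassette_4 in the frame of ledge above 0.014 m and z of cassette_2 in the frame of tray between 0.001 and 0.01 m and z of cassette_3 in the frame of tray between 0.001 and 0.01 m and z of cassette_4 in the frame of tray between 0.001 and 0.01 m); the robot touches nothing.
It fails at once if the tray is lifted off the plate or tipped (z of tray in the frame of cold_plate above 0.07 m or angle between tray's own z axis and vertical above 0.12 rad).
It fails at once if a paraffin block on the tray is touched (contact force between any of the fingers, the arm and cassette_1 above 1 N or contact force between any of the fingers, the arm and cassette_2 above 1 N or contact force between any of the fingers, the arm and cassette_3 above 1 N or contact force between any of the fingers, the arm and cassette_4 above 1 N).
It fails at once if a bystander (forceps, carton, blade dispenser, timer or empty cassette) is displaced by more than 20 mm (distance of any of forceps, cover_glass_box, blade_box, kitchen_timer, spare_cassette from where it was at the start of the episode above 0.02 m).
It also fails if it takes over 45 s, if anything falls off the work surface, if the arm or the gripper's body presses on something with over 40 N, if the wrist force passes 120 N, or if a joint passes its speed limit or range.

## Working session

There is one attempt and no reset: what is moved stays moved. The work goes in short steps, each a Python script; the robot and the scene stay as the last script left them, time stands still between calls to the robot, and variables do not carry over. Pictures are saved under pics/ and viewed, at most 10 in all, crops included, and the job is handed in when it is done.

```bash
mkdir -p pics; ls; python3 - <<'E'
from plant import arm, imaging, finder
import cv2, numpy as np
for n in ("top","scene"):
    p=imaging.snapshot(n); cv2.imwrite(f"pics/{n}0.png",p["img"][:,:,::-1])
    for q in ("cold_plate","ledge","bolt_knob","tray","tray_front","tray_lip","cassette_1","forceps","kitchen_timer","cover_glass_box","blade_box","spare_cassette"):
        for d in finder.pinpoint(p,q)[:4]:
            if d["score"]>.3: print(n,q,np.round(d["at"],4),round(d["score"],2))
print(arm.get_t(),arm.get_tool_rot(),arm.get_width())
E
```

```text
pics
plant.py
top cold_plate [0.5527 0.2414 0.0641] 0.52
top ledge [0.4536 0.0854 0.0601] 0.9
top bolt_knob [0.5423 0.0626 0.0909] 0.8
top tray [0.5138 0.2045 0.0567] 0.77
top tray_front [0.476  0.1374 0.0583] 0.69
top tray_lip [0.5458 0.2827 0.0796] 0.76
top cassette_1 [0.5101 0.2573 0.0669] 0.8
top cassette_1 [0.5375 0.1951 0.0627] 0.77
top cassette_1 [0.558  0.2384 0.0665] 0.61
top forceps [0.6404 0.2043 0.0607] 0.71
top kitchen_timer [0.5077 0.2593 0.0632] 0.67
top cover_glass_box [ 0.3521  0.3888 -0.0008] 0.98
top blade_box [0.3012 0.2766 0.0008] 0.65
top blade_box [ 0.4292  0.3811 -0.0019] 0.5
top spare_cassette [ 0.4283  0.3801 -0.0022] 0.91
scene tray_lip [0.5478 0.2815 0.0742] 0.53
scene cassette_1 [0.509  0.2594 0.0629] 0.73
scene kitchen_timer [0.4554 0.478  0.0026] 0.84
scene cover_glass_box [ 0.3576  0.39   -0.0006] 0.95
scene blade_box [0.3033 0.2759 0.0032] 0.61
scene spare_cassette [ 0.4328  0.3779 -0.0025] 0.68
1.3 [ 3.08051864e+00  6.16040727e-01 -2.68510274e-05] 0.9990420933781706
```

View pics/top0.png

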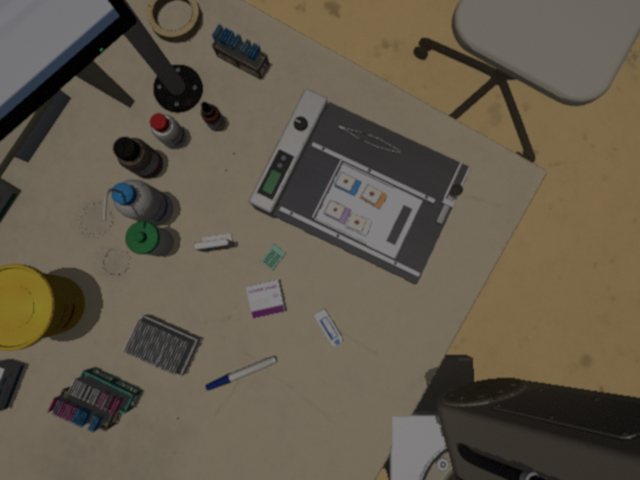

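View pics/scene0.png

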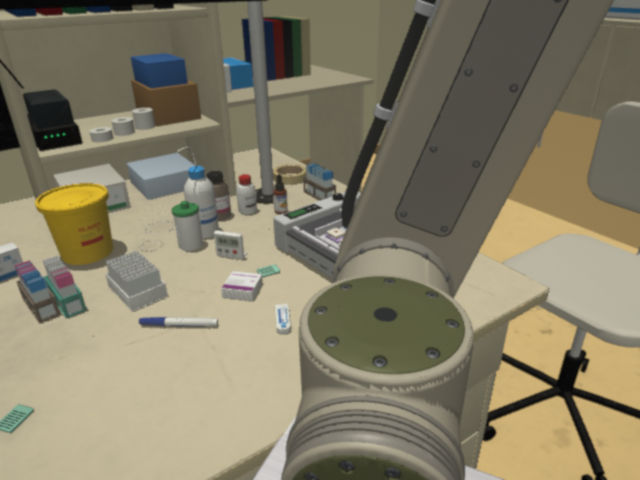

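The plate is yawed about -25° in the world. In the top picture the ledge is at px (440,230), the knob at (457,190), the tray at about (370,215) and the console at (285,150). The forceps lie across the far deck at (370,138). I'll move above the lane for a closer wrist view.

```bash
cat > h.py <<'E'
from plant import arm, imaging, finder
import cv2, numpy as np
from scipy.spatial.transform import Rotation as Ro
def down(yaw):  # tool y along direction yaw, z down
    y=np.array([np.cos(yaw),np.sin(yaw),0]); z=np.array([0,0,-1.])
    return Ro.from_matrix(np.column_stack([np.cross(y,z),y,z])).as_rotvec()
def wrist():
    T=np.eye(4); T[:3,:3]=Ro.from_rotvec(arm.get_tool_rot()).as_matrix(); T[:3,3]=arm.get_eef_pos()
    p=imaging.snapshot("wrist"); C=T@p["tool_from_camera"]
    p["Rw"]=C[:3,:3].T; p["tw"]=-C[:3,:3].T@C[:3,3]; return p
E
python3 - <<'E'
from h import *
yaw=np.radians(-25)
c=[]
for y in (yaw,yaw+np.pi):
    q=arm.ik([0.47,0.13,0.33],down(y)); print(q)
    if q is not None: c.append((abs(np.array(q)-arm.get_joints()).sum(),y))
y=min(c)[1]; print(np.degrees(y))
arm.goto([0.47,0.13,0.33],down(y))
p=wrist(); cv2.imwrite("pics/w1.png",p["img"][:,:,::-1])
t=imaging.snapshot("top")
for n,s in (("w",p),("t",t)):
  for q in ("ledge","bolt_knob","tray","tray_front","tray_lip","cassette_1","cold_plate"):
    for d in finder.pinpoint(s,q)[:4]:
        if d["score"]>.3: print(n,q,np.round(d["at"],4),round(d["score"],2))
print(arm.get_t(), arm.get_eef_pos())
X=np.array([[.4536,.0854,.06],[.5458,.2827,.074]]);
Y=X@p["Rw"].T+p["tw"]; print(Y[:,:2]/Y[:,2:]*p["fx"]+[p["cx"],p["cy"]])
E
```

```text
[ 1.05051272e-01  1.31109661e-01 -3.31582093e-04  1.43935508e+00
 -4.44089210e-16  2.11217991e+00]
[ 1.05051272e-01  1.31109661e-01 -3.31582093e-04  1.43935508e+00
 -4.44089210e-16 -1.02941274e+00]
-25.0
w ledge [0.4581 0.0875 0.0619] 0.85
w bolt_knob [0.541  0.0574 0.0874] 0.96
w tray [0.5158 0.2041 0.0601] 0.74
w tray_front [0.4805 0.1379 0.0585] 0.96
w tray_front [0.4555 0.0864 0.0637] 0.61
w tray_lip [0.5491 0.2744 0.0742] 0.85
w cassette_1 [0.5047 0.2577 0.0663] 0.95
w cassette_1 [0.4845 0.2233 0.0625] 0.65
t ledge [0.4544 0.0822 0.06  ] 0.66
t tray [0.5121 0.2038 0.0592] 0.66
t tray [0.5376 0.1977 0.0594] 0.53
t tray_front [0.4726 0.1341 0.0596] 0.7
t cassette_1 [0.5358 0.1977 0.0646] 0.89
t cassette_1 [0.4859 0.2194 0.062 ] 0.84
t cassette_1 [0.5082 0.2598 0.064 ] 0.84
t cassette_1 [0.5556 0.2416 0.065 ] 0.57
t cold_plate [0.6398 0.2052 0.0619] 0.47
4.6167 [0.46999943 0.13002712 0.33000333]
[[319.90480623 248.33533393]
 [320.42693919  41.71317643]]
```

View pics/w1.png

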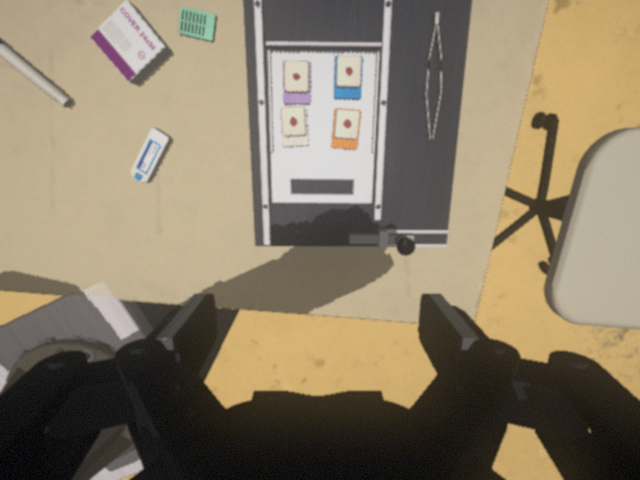

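The wrist picture shows the ledge edge along row 245 (columns 256 to 446) and the knob at (406,244). The tray front is along row 203 (columns 271 to 376) and the lip along row 44 (columns 267 to 381). I'll convert these pixels to plate coordinates.

```bash
python3 - <<'E'
from h import *
p=wrist()
def pt(u,v,z):
    d=p["Rw"].T@np.array([(u-p["cx"])/p["fx"],(v-p["cy"])/p["fy"],1]); o=-p["Rw"].T@p["tw"]
    return (o+d*(z-o[2])/d[2])
L={"FL":(256,246,.06),"FR":(446,245,.06),"railL0":(269,240,.069),"railL1":(264,5,.069),"railR0":(376,215,.069),"railR1":(383,5,.069),
"trFL":(271,203,.065),"trFR":(376,204,.065),"lipL":(267,42,.082),"lipR":(381,42,.082),"knob":(406,242,.106)}
P={k:pt(*v) for k,v in L.items()}
for k,v in P.items(): print(k,np.round(v,4))
for a,b in (("FL","FR"),("trFL","trFR"),("lipL","lipR"),("railL1","railL0"),("railR1","railR0")):
    d=(P[b]-P[a])[:2]; print(a,b,np.linalg.norm(d),np.degrees(np.arctan2(d[1],d[0])))
E
```

```text
FL [0.3852 0.1211 0.06  ]
FR [0.5922 0.026  0.06  ]
railL0 [0.4049 0.1227 0.069 ]
railL1 [0.5093 0.3374 0.069 ]
railR0 [0.5293 0.0974 0.069 ]
railR1 [0.6152 0.288  0.069 ]
trFL [0.426  0.1601 0.065 ]
trFR [0.5345 0.1082 0.065 ]
lipL [0.4972 0.3033 0.082 ]
lipR [0.5977 0.2565 0.082 ]
knob [0.544  0.0663 0.106 ]
FL FR 0.2278238324315119 -24.676464719591724
trFL trFR 0.12025819408089176 -25.538473090433996
lipL lipR 0.11087265871633276 -24.990484898245473
railL1 railL0 0.23872004059920438 -115.94500769296192
railR1 railR0 0.20912524676646285 -114.26259617895444
```

```bash
cat >> h.py <<'E'
YAW=np.radians(-25.1); L0=np.array([.4565,.0875])
ex=np.array([np.cos(YAW),np.sin(YAW)]); ey=np.array([-ex[1],ex[0]])
def P(x,y,z): return [*(L0+x*ex+y*ey),z]     # ledge frame -> world
def inv(): e=np.array(arm.get_eef_pos()); d=e[:2]-L0; return np.round([d@ex,d@ey,e[2]],4)
E
python3 - <<'E'
from h import *
arm.grab(20)
arm.goto(P(.045,.012,.16),down(YAW))
print(arm.servo_line(P(.045,.012,.102),speed=.1,until_force=10),inv())
print(arm.servo_line(P(.125,.012,.102),speed=.04,until_force=12),inv(),arm.get_contact_force())
t=imaging.snapshot("top")
print([(np.round(d["at"],4),round(d["score"],2)) for d in finder.pinpoint(t,"bolt_knob")[:2]],arm.get_t())
cv2.imwrite("pics/t2.png",cv2.resize(t["img"][120:300,230:490,::-1],None,fx=3,fy=3))
E
```

```text
False [0.0455 0.0124 0.1028]
True [0.1043 0.0117 0.101 ] [-0.10688574  0.63667341  1.13368998]
[] 8.4083
```

View pics/t2.png

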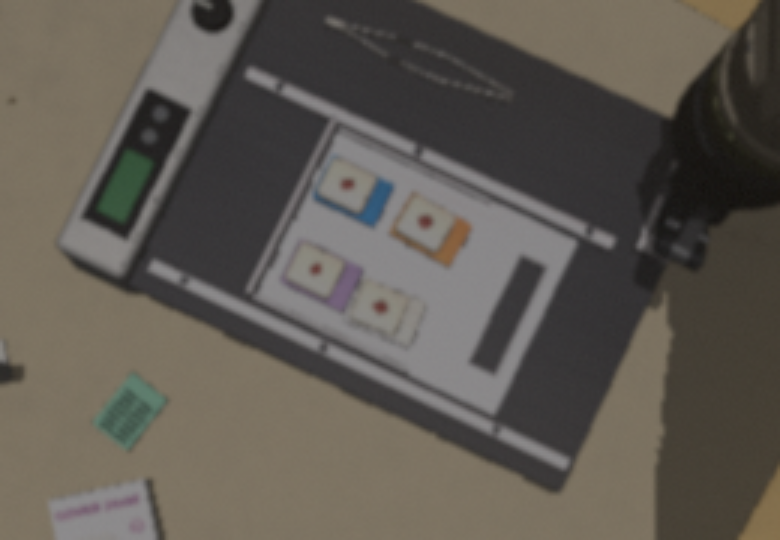

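The bar's travel end was felt at tool x = 104 mm, as expected (about 103). The gripper hides the knob in this picture at about (680,240), so I'll back off and check from above.

```bash
python3 - <<'E'
from h import *
arm.servo_line(P(.085,.012,.102),speed=.1)
arm.servo_line(P(.085,.012,.16),speed=.15)
arm.goto(P(.02,.06,.30),down(YAW))
p=wrist(); cv2.imwrite("pics/w3.png",p["img"][:,:,::-1])
for q in ("bolt_knob","ledge","tray_front","tray_lip"):
    for d in finder.pinpoint(p,q)[:2]:
        w=np.array(d["at"]); print(q,np.round([(w[:2]-L0)@ex,(w[:2]-L0)@ey,w[2]],4),round(d["score"],2))
print(arm.get_t())
E
```

```text
bolt_knob [0.1266 0.0079 0.0913] 0.82
bolt_knob [-0.1484  0.2534 -0.0017] 0.59
ledge [-0.0015  0.0012  0.0608] 0.61
tray_front [-0.0025  0.0535  0.0552] 0.77
tray_lip [0.0029 0.2077 0.0697] 0.81
10.2167
```

View pics/w3.png

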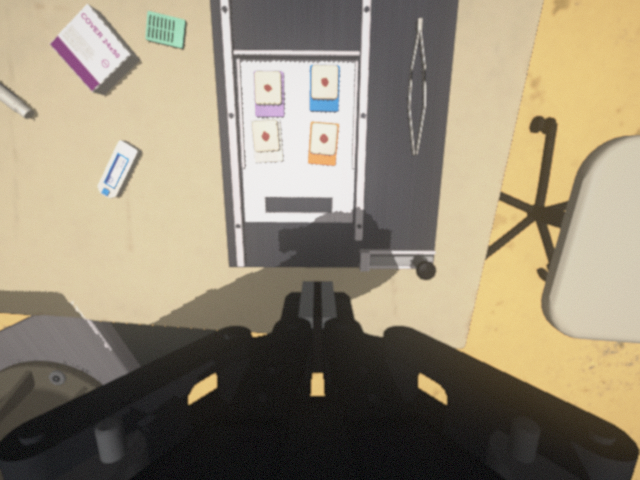

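The knob now sits at px (426,270), x ≈ 127 mm in the ledge frame, so the bolt is back and the lane is clear. The blocks are in place and the tray front is about 52 mm inside. Next I push the tray, stopping slightly short to check.

```bash
python3 - <<'E'
from h import *
arm.goto(P(0,.245,.16),down(YAW))
print(arm.servo_line(P(0,.245,.088),speed=.08,until_force=10),inv())
print(arm.servo_line(P(0,.228,.088),speed=.04,until_force=15),inv())
print(arm.servo_line(P(0,.142,.088),speed=.035,until_force=15),inv(),arm.get_contact_force())
p=wrist(); t=imaging.snapshot("top")
cv2.imwrite("pics/t4.png",cv2.resize(t["img"][120:300,230:490,::-1],None,fx=3,fy=3))
for s in (p,t):
  for q in ("ledge","tray_front","tray_lip","tray","cassette_1"):
    for d in finder.pinpoint(s,q)[:4]:
        w=np.array(d["at"]); print(q,np.round([(w[:2]-L0)@ex,(w[:2]-L0)@ey,w[2]],4),round(d["score"],2))
print(arm.get_t())
E
```

```text
False [0.0003 0.2454 0.0886]
False [1.000e-04 2.279e-01 8.820e-02]
False [0.     0.1421 0.088 ] [-0.0175617   1.87388938 -1.12756149]
tray_front [ 1.000e-04  1.592e-01 -1.500e-03] 0.64
tray_front [-0.151   0.2508 -0.0013] 0.23
tray_lip [-0.168   0.3572 -0.0009] 0.27
cassette_1 [-0.1471  0.2528 -0.0053] 0.45
cassette_1 [-0.0263  0.0953  0.0667] 0.37
15.975
```

View pics/t4.png

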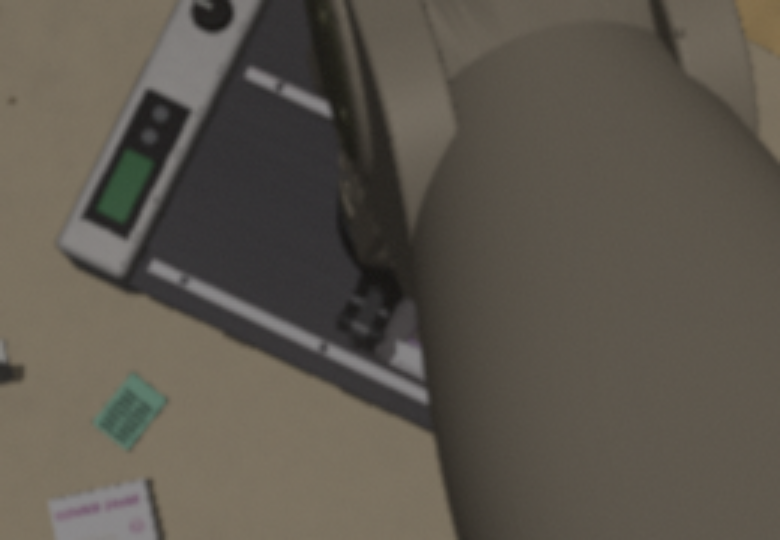

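The arm hides the tray here; the lane behind the gripper is empty, so the tray has moved. I'll back off and look from above.

```bash
python3 - <<'E'
from h import *
arm.servo_line(P(0,.165,.088),speed=.1)
arm.servo_line(P(0,.165,.16),speed=.15)
arm.goto(P(0,.0,.30),down(YAW))
p=wrist(); cv2.imwrite("pics/w5.png",p["img"][:,:,::-1])
for q in ("ledge","tray_front","tray_lip","bolt_knob","cassette_1"):
    for d in finder.pinpoint(p,q)[:4]:
        w=np.array(d["at"]); print(q,np.round([(w[:2]-L0)@ex,(w[:2]-L0)@ey,w[2]],4),round(d["score"],2))
print(arm.get_t())
E
```

```text
ledge [0.1157 0.1795 0.0593] 0.71
tray_lip [0.0025 0.1267 0.069 ] 0.62
tray_lip [0.0285 0.0506 0.0645] 0.53
bolt_knob [0.1301 0.0076 0.0904] 0.82
cassette_1 [-0.0313  0.0959  0.0633] 0.94
cassette_1 [0.023  0.0475 0.0643] 0.7
cassette_1 [-0.0314  0.0548  0.0615] 0.68
cassette_1 [0.0287 0.101  0.0664] 0.62
18.1667
```

View pics/w5.png

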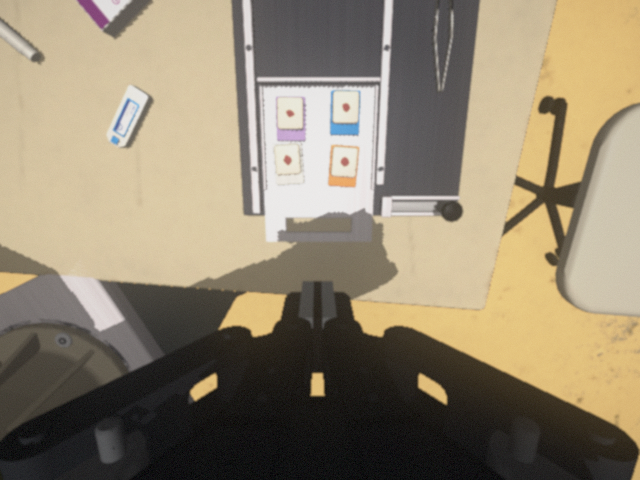

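The picture shows the tray front at row 241, the slot on rows 217 to 235, the ledge corners on row 215 and all blocks in place. I'll measure this metrically.

```bash
python3 - <<'E'
from h import *
p=wrist()
def pt(u,v,z):
    d=p["Rw"].T@np.array([(u-p["cx"])/p["fx"],(v-p["cy"])/p["fy"],1]); o=-p["Rw"].T@p["tw"]
    w=o+d*(z-o[2])/d[2]; return np.round([(w[:2]-L0)@ex,(w[:2]-L0)@ey],4)
for n,a in dict(FL=(245,215,.06),FR=(457,215,.06),knobside=(380,215,.06),trL=(266,241.5,.065),trR=(373,241.5,.065),slotback=(320,217,.065),lipL=(257,76.5,.082),lipR=(380,76.5,.082)).items(): print(n,pt(*a))
E
```

```text
FL [-0.0783 -0.0002]
FR [0.15   0.0002]
knobside [0.0672 0.0001]
trL [-0.056  -0.0284]
trR [ 0.0601 -0.0281]
slotback [ 0.0025 -0.0012]
lipL [-0.0555  0.1322]
lipR [0.0566 0.1323]
```

```bash
python3 - <<'E'
from h import *
arm.goto(P(0,.175,.16),down(YAW))
print(arm.servo_line(P(0,.175,.088),speed=.08,until_force=10))
print(arm.servo_line(P(0,.150,.088),speed=.04,until_force=15))
print(arm.servo_line(P(0,.132,.088),speed=.02,until_force=15),inv())
arm.servo_line(P(0,.165,.088),speed=.08)
arm.servo_line(P(0,.165,.16),speed=.15)
arm.goto(P(0,.0,.30),down(YAW))
p=wrist(); cv2.imwrite("pics/w6.png",p["img"][:,:,::-1])
print(arm.get_t())
E
```

```text
False
False
False [0.     0.1318 0.088 ]
24.1167
```

View pics/w6.png

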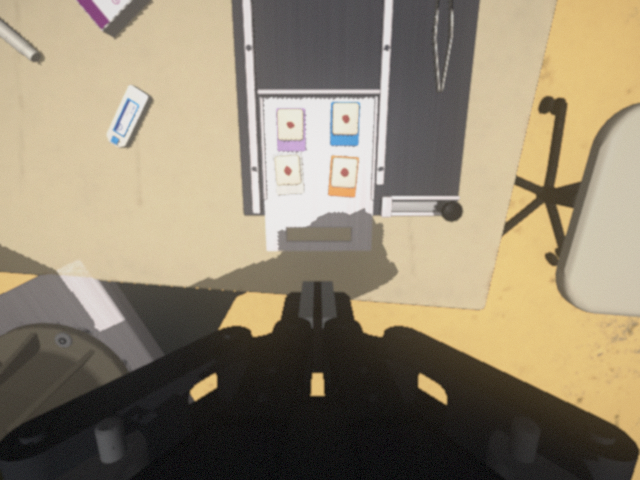

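The tray front is now at row 251 and the lip at row 90. The slot (rows 227 to 244) is clear of the ledge at row 215, which puts the front about 38 mm out. All blocks are behind the ledge, the bolt is back and the robot is clear, so I'm handing in.

```bash
python3 -c "
from plant import arm
print(arm.close_job())"
```

```text
the job is handed in; nothing more can be done
None
```

The job is handed in, with no verdict shown: the bolt is pushed back, the tray front is about 38 mm beyond the ledge with the slot clear, and all four blocks are still above the plate.

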